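# Pop a balm tin out of its dispenser and stop it with the other finger

### The arm

A 6-joint arm with a two-finger parallel gripper is mounted at the origin on the work surface. World frame = base frame: x ahead of the robot, y to its left, z up, the work surface at z = 0. Lengths are in mm, angles in rad, forces in N, time in s.
With the tool pointing down it reaches from about 350 to 775 mm from the base axis. Payload 7.3 kg.
Tool frame: the origin (TCP) lies midway between the tips of the shut fingers; the grasp point (between the pads) lies 19 mm behind it; x points along the fingers, z is the direction in which the jaws open and shut, and the axes are right-handed (so a half turn about x gives the same grasp; the last joint's range is limited). The gripper opens to 92 mm and grips with 3 to 60 N. Pads are 19 mm wide; open, the fingers measure 130 mm over their backs; the gripper's body (75 mm by 190 mm) begins 47 mm behind the grasp point.
Start: joints at [-1.46, 0.342, 1.524, -0, 1.275, -0.146], TCP at [133.365, -507.798, 226.741] pointing down, gripper open.
Joint ranges: [-2.53, 2.53], [-0.77, 2.02], [0.04, 2.7], [-1, 4.14], [0.28, 2.66], [-3.11, 3.11]. Speed limits (rad/s): [2.57, 2.57, 3.14, 3.14, 3.14, 3.14].

### API

Orientations are given as [roll, pitch, yaw] about the fixed x, y, z axes, in that order (R = Rz(yaw) Ry(pitch) Rx(roll)).
In Python, from plant import monitor, optics, close_job gives the robot as it stands.
- The arm moves only by the tool send_rows, never from a script. Its argument "commands" is a list that holds one entry, the list of rows, each a list of 5 numbers: the shift along the tool's x, y, z in m, then the turn about the tool's x in degrees, then the finger opening in m, from 0 to 0.0918. A call has 1 to 10 rows; each row shifts and turns the pose as measured when the row begins, along the tool's axes as they then stand; what a row does not reach is not made up. A row lasts 1/12 s, in which the tool goes at most 41.7 mm and 7.16 degrees, less where a joint would pass 70% of its speed; a pose out of reach is approached as far as the arm can. A call with a gripper value outside its range is refused whole. The fingers move at their own pace and stop on an object; the grip force is fixed at half the most. Time passes only in rows, so rows that do not move let the fingers close. It gives the time, the measured TCP pose, the force and the opening at its end, in the units of the state.
- monitor.get_obs(): the state, without advancing time (a new reading comes with each control period).
- optics.capture(name): name is "side" or "top"; returns a dict with "color" (400x640x3 uint8, blue, green, red), "camera_matrix" (3x3 intrinsics, pixels), "camera_from_world" (4x4, takes a point from world to camera coordinates). Camera axes: x right, y down, z forward; pixel columns grow to the right and rows downward; lengths in mm; the calibration is good to about 2 mm. A picture is of the moment at which its call begins. There is no depth.
- close_job(): hands the job in, once; it reports no verdict.
The state is a dict: "time": time; "joint_positions": joint angles; "dq": joint speeds; "tau": joint torques, N m; "tool_pos": TCP position; "tcp_rot": TCP orientation; "contact_force": force on the tool from outside, world axes, zero at the start; "moment": the same for the moment, N m; "grip_width": finger opening in mm.
Only numpy, scipy, OpenCV 4.12 (cv2) and the standard library are available. Lean on these libraries where they do the work, as an engineer would, in place of code of your own. Each camera call takes 0.05 s, during which the arm holds its last target.

### The job

Press down the flat steel key beside the lane of the balm-tin dispenser with one finger and keep it down, while the other finger stands in the lane and stops the round tin that the spring pushes out, before it runs off the open end. Do not grip or lift the tin, and leave everything else on the counter where it stands. Finish while holding: key still down, the tin at rest flat in the lane, partly out of its housing and pressing against the other finger.

Things in the scene. Friction and masses are not known exactly. Their poses are not given: they have to be found in the camera images.
- dispenser: fixed wooden tin dispenser. Origin: on the counter under the lane's middle line, z up; the tin comes out towards its -x. Housing x = 100 to 4 mm, top 63 mm up, 19 mm slot in its roof; open lane from 4 mm to its open end at -75 mm, where the tin would fall off. Lane floor level, 30 mm above the counter, 62 mm wide between rails 6 mm thick and 10 mm high. The key is at its +y side
- lane_spot (a point): point on the lane floor, on its middle line, beside the key's middle (dispenser frame x = -47.5, y = 0, z = 30 mm); axes as the dispenser's. A finger standing near here, its tip above the lane floor and below the tin's top, stops the tin
- key_top (a point): centre of the key's flat top, moving with it: steel plate 45 mm along the lane (x) by 32 mm across (y), its centre 55 mm to the +y side of lane_spot. Top 18 mm above the lane floor when up, 8 mm when fully down: a second finger level with the pressing one then stands well below the tin's top (22 mm above the lane floor). Axes as the dispenser's
- key (a joint): how far the key is pressed, 0 (up) to 0.010 m (fully down). Spring: about 2 N at first, 6 N fully down, plus up to 2 N of rubbing; it rises when let go. A steel stop before the tin (22 mm wide, 6 mm above the lane floor, at x = 0.5 to 6.5 mm of the dispenser) sinks with it and frees the tin at about 6 mm of travel
- tin: the round aluminium balm tin in the dispenser, diameter 56 mm, 22 mm tall, about 70 g, loose. Origin: centre of its underside; z up. At first it lies in the housing at x = 35 mm of the dispenser, against the stop. Once free, a spring pusher behind it drives it to -x with about 2 N at 0.1 to 0.2 m/s, and goes on pushing when it is stopped
- spare_tin: a like tin standing on the counter, not part of the job; leave it. Origin: centre of its underside
- bowl: brass singing bowl, 90 mm across, 50 mm tall; leave it. Origin: centre of its underside
- crystal: pale stone point, 42 mm wide, 42 mm tall; leave it. Origin: centre of its underside
- sanitizer: clear plastic bottle, 52 mm across, 130 mm tall; leave it. Origin: centre of its underside
- glass: amber drinking glass standing alone near the dispenser, 70 mm across, 85 mm tall; leave it. Origin: centre of its underside
- candle: tealight in a metal cup, 40 mm across, 24 mm tall; leave it. Origin: centre of its underside
There are look-alikes about, which are no part of the job. Leave any turquoise look-alike of the tin alone. There is more than one size of the dispenser; the one meant has the size given above.

How it is judged (in metres and radians):
On the way, in this order (a step that is already met when the one before it is completed fails the run):
1. a finger presses the key while the tin is still in its place (value of joint key above 0.003 m and contact force between the fingers and dispenser above 1 N and x of tin in the frame of dispenser above 0.028 m).
2. the tin has popped out and is stopped against a finger, with the key still down (value of joint key above 0.005 m and contact force between the fingers and dispenser above 1 N and contact force between the fingers and tin above 0.3 N and x of tin in the frame of dispenser between -0.065 and 0.025 m and z of tin in the frame of dispenser between 0.026 and 0.036 m and angle between tin's own z axis and vertical below 0.15 rad), for 0.2 s.
At the end, for the whole second after the job is handed in: Key over 5 mm down, a finger pressing the dispenser with over 1 N; tin flat on the lane (0.15 rad, underside at 26 to 36 mm), 10 mm or more out (its centre at x = -65 to 25 mm of the dispenser), slower than 0.02 m/s, and pressing a finger with over 0.3 N (all of step 2 and linear speed of tin below 0.02 m/s); the arm keeps its last pose, push and grip.
It fails at once if the tin is lifted or carried (more than 10 mm above the lane floor) (z of tin in the frame of dispenser above 0.04 m).
It fails at once if the key is let up while the tin is out (x of tin in the frame of dispenser below 0.025 m and value of joint key below 0.004 m).
It fails at once if the tin runs off the open end of the lane (x of tin in the frame of dispenser below -0.075 m or z of tin in the frame of dispenser below 0.022 m).
It fails at once if another thing on the counter is displaced by more than 20 mm (distance of any of spare_tin, bowl, crystal, sanitizer, glass, candle from where it was at the start of the episode above 0.02 m).
It also fails if it takes over 29 s, if anything falls off the work surface, if the arm or the gripper's body presses on something with over 40 N, if the wrist force passes 120 N, or if a joint passes its speed limit or range.

## Working session

There is one attempt and no reset: what is moved stays moved. The work goes in short steps, Python scripts to look and compute and a tool call to move; the robot and the scene stay as the last step left them, time stands still between calls to the robot, and variables do not carry over. Pictures are saved under pics/ and viewed, and the job is handed in when it is done.

Besides the shell and the picture viewer there is one more tool, called after "Call:" by a JSON object that holds its "fn" and its "kwargs", one argument or row to a line. send_rows: Moves the arm, as the interface text tells. Its arguments: {"type":"object","properties":{"commands":{"type":"array","items":{"type":"array","items":{"type":"array","items":{"type":"number"}}}}},"required":["commands"]}

```bash
mkdir -p pics; ls
python3 - <<'E'
from plant import monitor, optics
import cv2
o=monitor.get_obs();print(o)
for n in("side","top"):
    c=optics.capture(n);cv2.imwrite(f"pics/{n}0.png",c["color"]);print(n,c["camera_matrix"],c["camera_from_world"])
E
```

```text
pics
{'time': 0.0, 'joint_positions': array([-1.45998525e+00,  3.42701669e-01,  1.52503106e+00,  6.19912863e-06,
        1.27537473e+00, -1.45987880e-01]), 'dq': array([ 7.44470220e-04, -3.27489881e-04, -9.50260123e-04, -9.76838787e-04,
        1.82671287e-03, -2.05577954e-05]), 'tau': array([-1.39109776e-03, -4.31244743e+01, -2.44221014e+01,  7.17408629e-02,
        5.59722050e-02, -1.22295064e-04]), 'tool_pos': array([ 133.3266376 , -507.36815978,  226.05098262]), 'tcp_rot': array([2.99169152, 1.56928151, 1.67769234]), 'contact_force': array([-0.01681725,  0.57417428, -0.1341768 ]), 'moment': array([0.00500241, 0.00342629, 0.02159932]), 'grip_width': 91.9069046386372}
side [[367.82385572   0.         325.18086731]
 [  0.         367.82385572 195.82861316]
 [  0.           0.           1.        ]] [[ 8.90351349e-01 -4.54725613e-01 -2.23403716e-02 -3.96357460e+02]
 [-2.60163941e-01 -4.67904654e-01 -8.44618233e-01  1.99999320e+02]
 [ 3.73616380e-01  7.57819142e-01 -5.34902747e-01  5.18423332e+02]
 [ 0.00000000e+00  0.00000000e+00  0.00000000e+00  1.00000000e+00]]
top [[428.95616383   0.         318.92251233]
 [  0.         428.95616383 200.10146101]
 [  0.           0.           1.        ]] [[-2.92939916e-02 -9.99263468e-01  2.47867557e-02  7.42540655e+01]
 [-9.88211849e-01  2.52244424e-02 -1.51000228e-01  4.80697907e+02]
 [ 1.50263779e-01 -2.89179651e-02 -9.88222924e-01  1.00076464e+03]
 [ 0.00000000e+00  0.00000000e+00  0.00000000e+00  1.00000000e+00]]
```

View pics/side0.png

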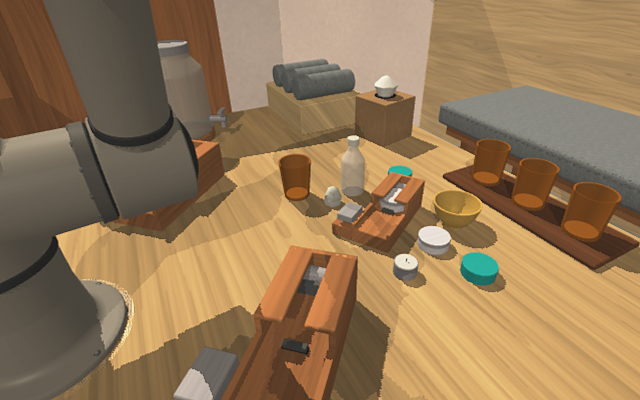

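View pics/top0.png

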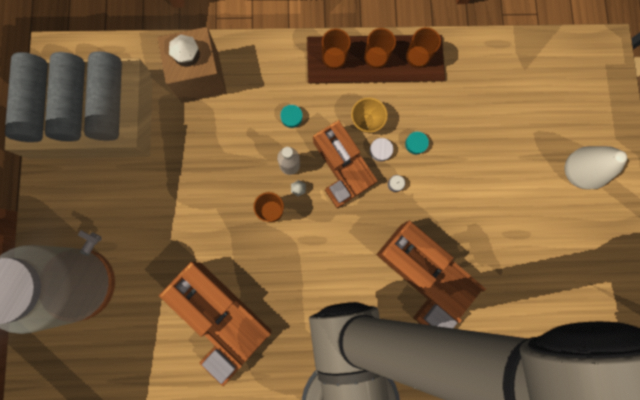

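The three dispenser candidates in the top view are at about (345,165), (430,270) and (215,320). The two larger ones are about 110 px long. The one at (345,165) is about 75 px, which is about 175 mm at 0.43 px/mm, so it fits the description. I'll confirm that with enlarged crops.

Run:
```python
import cv2
a=cv2.imread("pics/top0.png")[100:225,240:440];cv2.imwrite("pics/top0c.png",cv2.resize(a,None,fx=4,fy=4,interpolation=cv2.INTER_CUBIC))
a=cv2.imread("pics/side0.png")[130:270,310:510];cv2.imwrite("pics/side0c.png",cv2.resize(a,None,fx=4,fy=4,interpolation=cv2.INTER_CUBIC))
```

```text
(no output)
```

View pics/top0c.png

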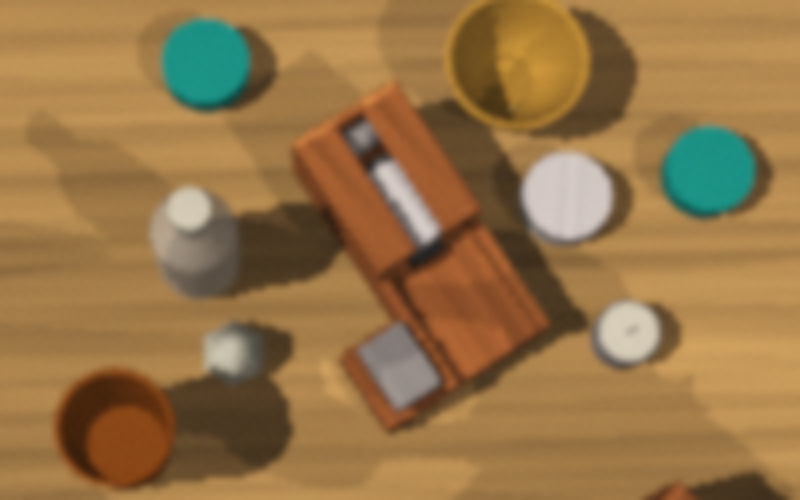

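View pics/side0c.png

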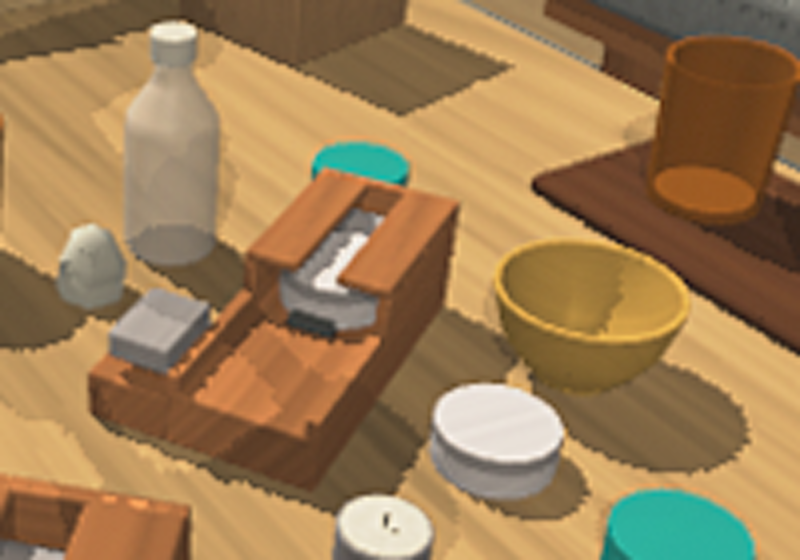

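The crops show that the dispenser at top (345,165) has the white tin in its housing and the grey key on its +y side, so it is the one meant. Next I'll triangulate its corners and the key.

```bash
cat > h.py <<'E'
import numpy as np,cv2
from plant import monitor,optics
K={};T={}
for n in("side","top"):
    c=optics.capture(n);K[n]=c["camera_matrix"];T[n]=c["camera_from_world"]
def tri(pt,ps):
    P=[K[n]@T[n][:3] for n in("top","side")]
    X=cv2.triangulatePoints(P[0],P[1],np.array(pt,float).reshape(2,1),np.array(ps,float).reshape(2,1)).ravel();X=X[:3]/X[3]
    e=[np.linalg.norm(proj(n,X)-p) for n,p in(("top",pt),("side",ps))]
    return X,e
def proj(n,X):
    q=K[n]@(T[n][:3]@np.append(X,1));return q[:2]/q[2]
def ray(n,p,z):
    R=T[n][:3,:3];t=T[n][:3,3];C=-R.T@t;d=R.T@np.linalg.inv(K[n])@np.array([*p,1.])
    return C+d*(z-C[2])/d[2]
E
python3 - <<'E'
from h import *
ct=lambda u,v:((u+.5)/4-.5+240,(v+.5)/4-.5+100)
cs=lambda u,v:((u+.5)/4-.5+310,(v+.5)/4-.5+130)
tp=dict(A=(293,150),B=(397,83),C=(480,215),D=(380,278),E=(549,322),F=(462,380),K1=(358,352),K2=(403,322),K3=(442,378),K4=(400,410))
sd=dict(A=(325,170),B=(460,205),C=(402,293),D=(248,250),K1=(150,289),K2=(210,308),K3=(172,352),K4=(110,330))
for k in sd:
    X,e=tri(ct(*tp[k]),cs(*sd[k]));print(k,X.round(1),np.round(e,2))
def rt(k,z):return ray("top",ct(*tp[k]),z)
for k in"ABCD":print(k,rt(k,63)[:2].round(1))
for k in"EF":print(k,rt(k,40)[:2].round(1))
kk=[rt(f"K{i}",48)[:2] for i in(1,2,3,4)]
print(np.round(kk,1),np.mean(kk,0),[np.linalg.norm(kk[i]-kk[(i+1)%4]) for i in range(4)])
# grey masks
im=cv2.imread("pics/top0.png")
hsv=cv2.cvtColor(im,cv2.COLOR_BGR2HSV);m=((hsv[...,1]<50)&(hsv[...,2]>70)).astype('uint8')
m[:175]=0;m[210:]=0;m[:,:320]=0;m[:,360:]=0
n,l,s,c=cv2.connectedComponentsWithStats(m);print(s,c)
p=c[1+s[1:,4].argmax()];print(ray("top",p,48),cv2.minAreaRect(np.argwhere(l==1+s[1:,4].argmax())[:,::-1].astype(np.float32)))
# tin visible, glass etc.
E
```

```text
A [634.9  70.7  60.4] [1.04 1.59]
B [674.3   7.   60.6] [0.46 0.74]
C [594.1 -41.8  59.9] [1.93 3.34]
D [554.4  21.1  61.9] [1.01 1.68]
K1 [511.3  35.7  45.5] [0.25 0.43]
K2 [528.8   8.   45.1] [0.1  0.18]
K3 [494.2 -14.3  45.4] [0.23 0.41]
K4 [475.5  11.7  47.8] [0.45 0.78]
A [631.9  71.9]
B [672.5   7.8]
C [589.1 -39. ]
D [552.   22.3]
E [527.4 -81.2]
F [493.  -26.7]
[[510.3  36. ]
 [528.    8.4]
 [493.2 -13.8]
 [474.5  12.1]] [501.50537088  10.68407688] [np.float64(32.84854775950385), np.float64(41.18023942523232), np.float64(31.956009769743208), np.float64(43.049559620920824)]
[[     0      0    640    400 255775]
 [   330    182     20     20    225]] [[319.48230281 199.50717232]
 [339.61777778 191.34666667]]
[500.61898266  11.17924373  48.        ] ((339.5384521484375, 191.30767822265625), (17.75040626525879, 12.75810432434082), 56.30992889404297)
```

```bash
cat > g.py <<'E'
import numpy as np
from scipy.spatial.transform import Rotation as Ro
from plant import monitor
yaw=0.55;u=np.array([np.cos(yaw),np.sin(yaw),0]);v=np.array([-u[1],u[0],0])
key=np.array([501.5,10.8,48.]);spot=key-55*v;spot[2]=30
O=spot+47.5*u;O[2]=0
mid=spot+27.5*v
def st():
    o=monitor.get_obs();R=Ro.from_euler('xyz',o["tcp_rot"]).as_matrix();p=o["tool_pos"]
    print("t",o["time"],"tcp",p.round(1),"F",o["contact_force"].round(2),"w",round(o["grip_width"],1),"q",o["joint_positions"].round(2))
    print("R\n",R.round(3))
    z=R[:,2];s=1 if z@v>0 else -1
    a=R.T@(v*s);print("turn deg",np.degrees(np.arctan2(-a[1],a[2])),"sgn",s)
    d=mid-p;d[2]=0;print("world d",d.round(1),"tool d xy at same z",(R.T@d).round(1),"in disp",[(p-O)@u,(p-O)@v])
    return o,R
E
python3 - <<'E'
from g import *
print(spot,mid,O);st()
E
```

```text
[530.24779759 -36.08884871  30.        ] [515.8738988  -12.64442436  30.        ] [570.74271239 -11.26120534   0.        ]
t 0.2 tcp [ 133.3 -507.5  226.3] F [-0.63 -0.18  0.03] w 92.0 q [-1.46  0.34  1.52  0.    1.28 -0.15]
R
 [[-0.     0.967  0.254]
 [ 0.001  0.254 -0.967]
 [-1.     0.    -0.001]]
turn deg -16.80005440145031 sgn -1
world d [382.5 494.9   0. ] tool d xy at same z [ 4.000e-01  4.957e+02 -3.815e+02] in disp [np.float64(-632.2875533789186), np.float64(-194.457934654165)]
```

Call:
{"fn": "send_rows", "kwargs": {
  "commands": [
    [[0, 0, 0, -5.6, 0.036], [0, 0, 0, -5.6, 0.036], [0, 0, 0, -5.6, 0.036], [0, 0, 0, 0, 0.036]]
  ]
}}

```text
time: 0.53
tool_pos: [133.3, -507.0, 225.4]
tcp_rot: [2.69, 1.568, 1.682]
contact_force: [0.2, -0.7, -0.2]
grip_width: 69.8
```

```bash
python3 -c "
from g import *
st()"
```

```text
t 0.5333 tcp [ 133.3 -507.   225.4] F [ 0.23 -0.73 -0.16] w 69.8 q [-1.46  0.34  1.53 -0.    1.28 -0.45]
R
 [[-0.     0.846  0.533]
 [ 0.003  0.533 -0.846]
 [-1.     0.001 -0.003]]
turn deg 0.7146321734145454 sgn -1
world d [382.6 494.3   0. ] tool d xy at same z [   1.4  587.3 -214.2] in disp [np.float64(-632.0662447428142), np.float64(-193.9651578463694)]
```

Call:
{"fn": "send_rows", "kwargs": {
  "commands": [
    [[0, 0.035, -0.0128, 0.07, 0.036], [0, 0.035, -0.0128, 0.07, 0.036], [0, 0.035, -0.0128, 0.07, 0.036], [0, 0.035, -0.0128, 0.07, 0.036], [0, 0.035, -0.0128, 0.07, 0.036], [0, 0.035, -0.0128, 0.07, 0.036], [0, 0.035, -0.0128, 0.07, 0.036], [0, 0.035, -0.0128, 0.07, 0.036], [0, 0.035, -0.0128, 0.07, 0.036], [0, 0.035, -0.0128, 0.07, 0.036]]
  ]
}}

```text
time: 1.37
tool_pos: [371.8, -210.3, 224.2]
tcp_rot: [3.076, 1.57, 2.008]
contact_force: [-0.1, 0.1, 0.1]
grip_width: 36.0
```

```bash
python3 -c "
from g import *
st()"
```

```text
t 1.3667 tcp [ 371.8 -210.3  224.2] F [-0.08  0.06  0.11] w 36.0 q [-0.69  0.16  1.77  0.    1.2   0.37]
R
 [[-0.     0.876  0.482]
 [ 0.001  0.482 -0.876]
 [-1.     0.    -0.001]]
turn deg -2.7133490589862435 sgn -1
world d [144.1 197.7   0. ] tool d xy at same z [ 1.000e-01  2.215e+02 -1.038e+02] in disp [np.float64(-273.6477904051191), np.float64(-65.70705336813005)]
```

Call:
{"fn": "send_rows", "kwargs": {
  "commands": [
    [[0, 0.035, -0.016, -0.5, 0.036], [0, 0.035, -0.016, -0.5, 0.036], [0, 0.035, -0.016, -0.5, 0.036], [0, 0.035, -0.016, -0.5, 0.036], [0, 0.035, -0.016, -0.5, 0.036], [0, 0.025, -0.012, -0.5, 0.036], [0, 0.012, -0.006, 0, 0.036], [0, 0.0, 0, 0, 0.036]]
  ]
}}

```text
time: 2.03
tool_pos: [516.0, -2.8, 224.3]
tcp_rot: [1.632, 1.568, 0.598]
contact_force: [-0.2, -0.3, 1.1]
grip_width: 36.0
```

```bash
python3 -c "
from g import *
st()"
```

```text
t 2.0333 tcp [516.   -2.8 224.3] F [-0.17 -0.33  1.1 ] w 36.0 q [-0.16  0.33  1.55  0.    1.26  0.88]
R
 [[ 0.003  0.859  0.512]
 [ 0.002  0.512 -0.859]
 [-1.     0.003 -0.   ]]
turn deg -0.7312577479018708 sgn -1
world d [-0.1 -9.8  0. ] tool d xy at same z [-0.  -5.1  8.4] in disp [np.float64(-42.28590174493403), np.float64(35.82332672933259)]
```

Call:
{"fn": "send_rows", "kwargs": {
  "commands": [
    [[0.03, -0.0025, 0.004, -0.7, 0.036], [0.04, -0.0025, 0.004, 0, 0.036], [0.035, 0, 0, 0, 0.036], [0.015, 0, 0, 0, 0.036], [0, 0, 0, 0, 0.036], [0, 0, 0, 0, 0.036]]
  ]
}}

```text
time: 2.53
tool_pos: [516.7, -13.9, 101.8]
tcp_rot: [1.02, 1.564, -0.013]
contact_force: [0.1, 0.4, 0.6]
grip_width: 36.2
```

Run:
```python
from g import *
import cv2
st()
from h import *
for n in("side","top"):
    c=optics.capture(n)["color"]
    r=c[100:225,240:440] if n=="top" else c[130:270,310:510]
    cv2.imwrite(f"pics/{n}1.png",cv2.resize(r,None,fx=4,fy=4,interpolation=cv2.INTER_CUBIC))
```

```text
t 2.5333 tcp [516.7 -13.9 101.8] F [0.13 0.38 0.55] w 36.2 q [-0.18  0.46  1.72  0.    0.95  0.86]
R
 [[ 0.007  0.859  0.513]
 [-0.     0.513 -0.859]
 [-1.     0.006  0.004]]
turn deg -0.677011704820093 sgn -1
world d [-0.8  1.3  0. ] tool d xy at same z [-0.  -0.1 -1.5] in disp [np.float64(-47.46600275984442), np.float64(26.009170556811636)]
```

View pics/side1.png

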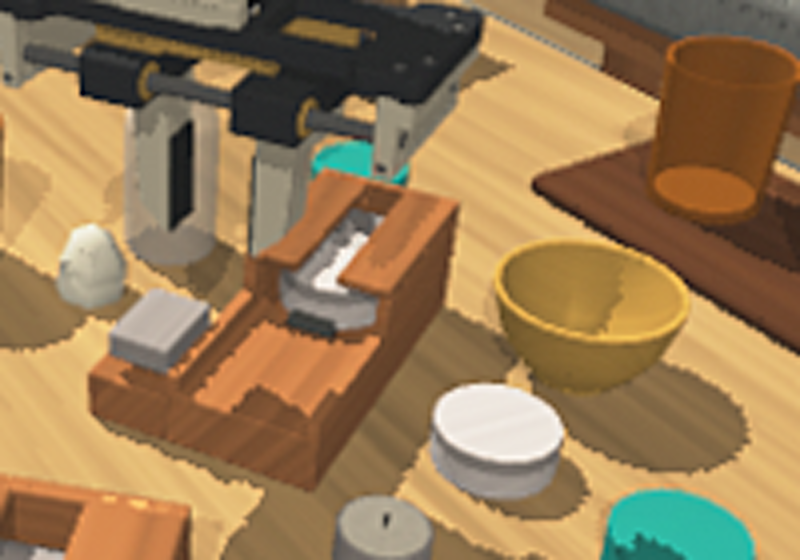

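View pics/top1.png

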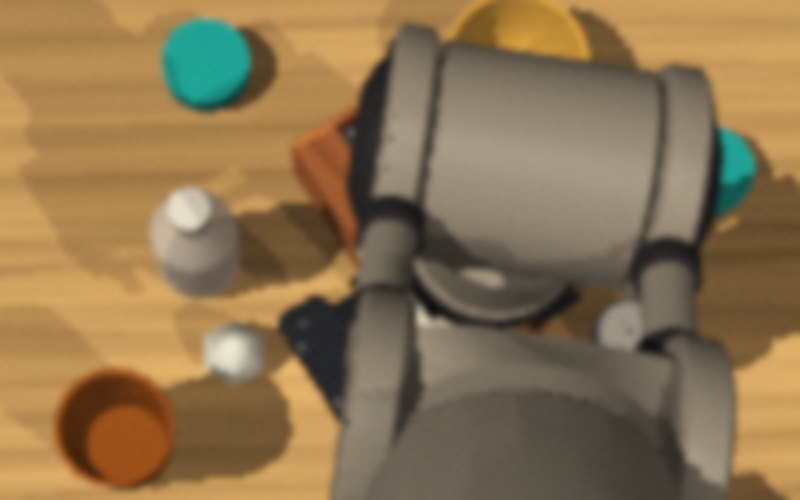

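Run:
```python
from g import *
from h import *
o=monitor.get_obs();p=o["tool_pos"]
R=Ro.from_euler('xyz',o["tcp_rot"]).as_matrix()
for s in(-27.5,0,27.5):
  for h in (0,66):
    X=p+R@[-h,0,s]
    q=proj("side",X);print(s,h,X.round(1),(q-[310,130])*4, "depth",(T["side"]@np.append(X,1))[2])
print((proj("side",[514,-42,62])-[310,130])*4)
# roof corners predicted
for n in("side","top"):
  off=[310,130] if n=="side" else [240,100]
  for x,y,z in((4,37,63),(4,-37,63),(100,37,63),(100,-37,63),(-47.5,55,48),(-75,37,40),(-75,-37,40)):
    X=O+u*x+v*y+[0,0,z];print(n,x,y,z,((proj(n,X)-off)*4).round())
```

```text
-27.5 0 [504.1  10.1 103.3] [162.41642155 211.65387503] depth 659.1318505974509
-27.5 66 [503.3  10.1 169.3] [163.06725948  77.60745947] depth 623.582169861861
0 0 [518.2 -13.5 103.5] [217.47071655 227.02913757] depth 646.4462906546207
0 66 [517.5 -13.4 169.5] [221.33882369  91.09391113] depth 610.8966099190309
27.5 0 [532.4 -37.1 103.7] [274.72898073 243.01991257] depth 633.7607307117906
27.5 66 [531.6 -37.  169.7] [282.0817813 105.1523455] depth 598.2110499762008
[240.78952626 339.81336109]
side 4 37 63 [239. 247.]
side 4 -37 63 [386. 288.]
side 100 37 63 [318. 163.]
side 100 -37 63 [455. 197.]
side -47.5 55 48 [155. 314.]
side -75 37 40 [161. 370.]
side -75 -37 40 [314. 421.]
top 4 37 63 [378. 272.]
top 4 -37 63 [481. 206.]
top 100 37 63 [290. 141.]
top 100 -37 63 [393.  77.]
top -47.5 55 48 [399. 364.]
top -75 37 40 [448. 388.]
top -75 -37 40 [549. 322.]
```

Call:
{"fn": "send_rows", "kwargs": {
  "commands": [
    [[0.025, 0, -0.001, -0.6, 0.036], [0.014, 0, -0.0005, 0, 0.036], [0.004, 0, 0, 0, 0.036], [0, 0, 0, 0, 0.036]]
  ]
}}

```text
time: 3.17
tool_pos: [521.3, -12.6, 63.8]
tcp_rot: [0.903, 1.549, -0.117]
contact_force: [-0.3, -0.0, -0.4]
grip_width: 36.2
```

Run:
```python
from g import *
import cv2
from plant import optics
st()
c=optics.capture("side")["color"][130:270,310:510]
cv2.imwrite("pics/side2.png",cv2.resize(c,None,fx=4,fy=4,interpolation=cv2.INTER_CUBIC))
```

```text
t 3.1667 tcp [521.3 -12.6  63.8] F [-0.28 -0.03 -0.42] w 36.2 q [-0.17  0.52  1.76  0.    0.84  0.85]
R
 [[ 0.022  0.852  0.523]
 [-0.003  0.524 -0.852]
 [-1.     0.017  0.013]]
turn deg 0.06572913662880867 sgn -1
world d [-5.4 -0.   0. ] tool d xy at same z [-0.1 -4.6 -2.8] in disp [np.float64(-42.857894776376575), np.float64(24.666760814984336)]
```

View pics/side2.png

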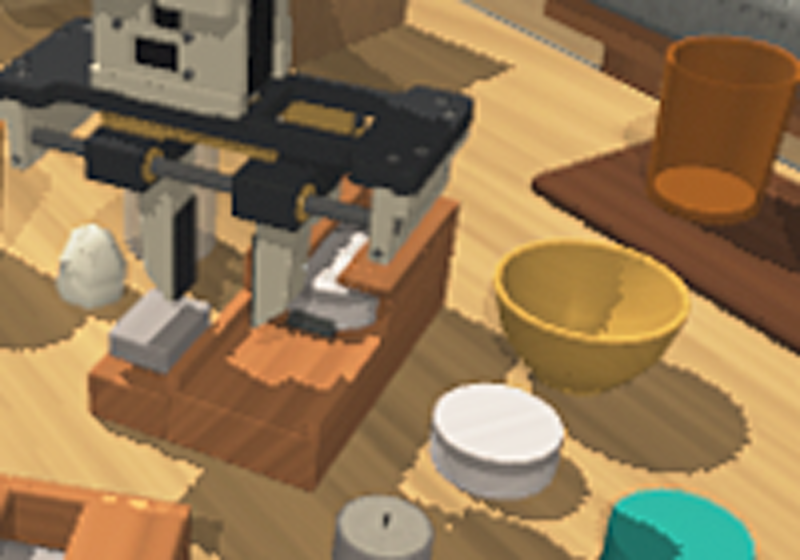

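Call:
{"fn": "send_rows", "kwargs": {
  "commands": [
    [[0, -0.0025, -0.0015, 0, 0.036], [0, -0.0025, -0.0015, 0, 0.036], [0.004, 0, 0, 0, 0.036], [0.004, 0, 0, 0, 0.036], [0, 0, 0, 0, 0.036]]
  ]
}}

```text
time: 3.63
tool_pos: [517.3, -13.1, 59.0]
tcp_rot: [0.889, 1.542, -0.131]
contact_force: [0.1, 0.0, -0.8]
grip_width: 36.3
```

```bash
python3 -c "
from g import *
st()"
```

```text
t 3.6333 tcp [517.3 -13.1  59. ] F [ 0.13  0.01 -0.83] w 36.3 q [-0.17  0.51  1.78  0.    0.82  0.84]
R
 [[ 0.028  0.852  0.523]
 [-0.004  0.524 -0.852]
 [-1.     0.022  0.018]]
turn deg 0.06892602149539492 sgn -1
world d [-1.4  0.5  0. ] tool d xy at same z [-0.  -1.  -1.1] in disp [np.float64(-46.51045224823663), np.float64(26.35148490526836)]
```

Call:
{"fn": "send_rows", "kwargs": {
  "commands": [
    [[0.004, -0.0005, -0.0005, 0, 0.036], [0.004, -0.0005, -0.0005, 0, 0.036], [0.003, 0, 0, 0, 0.036], [0.003, 0, 0, 0, 0.036]]
  ]
}}

```text
time: 3.97
tool_pos: [516.8, -12.9, 44.6]
tcp_rot: [0.888, 1.541, -0.131]
contact_force: [-0.4, -0.0, 3.8]
grip_width: 36.2
```

```bash
python3 -c "
from g import *
st()"
```

```text
t 3.9667 tcp [516.8 -12.9  44.6] F [-0.41 -0.    3.77] w 36.2 q [-0.17  0.54  1.79  0.    0.78  0.84]
R
 [[ 0.03   0.852  0.523]
 [-0.004  0.524 -0.852]
 [-1.     0.023  0.019]]
turn deg 0.06525554977414 sgn -1
world d [-0.9  0.2  0. ] tool d xy at same z [-0.  -0.6 -0.7] in disp [np.float64(-46.85525751423276), np.float64(26.8260472697808)]
```

Call:
{"fn": "send_rows", "kwargs": {
  "commands": [
    [[0.003, 0, 0, 0, 0.036], [0.003, 0, 0, 0, 0.036], [0.002, 0, 0, 0, 0.036]]
  ]
}}

```text
time: 4.22
tool_pos: [517.1, -12.9, 37.7]
tcp_rot: [0.889, 1.541, -0.131]
contact_force: [-11.5, -0.3, 42.3]
grip_width: 36.3
```

Run:
```python
from g import *
import cv2
from plant import optics
st()
c=optics.capture("side")["color"][130:270,310:510]
cv2.imwrite("pics/side3.png",cv2.resize(c,None,fx=4,fy=4,interpolation=cv2.INTER_CUBIC))
```

```text
t 4.2167 tcp [517.1 -12.9  37.7] F [-11.49  -0.31  42.34] w 36.3 q [-0.17  0.55  1.8   0.    0.76  0.84]
R
 [[ 0.03   0.852  0.523]
 [-0.004  0.524 -0.852]
 [-1.     0.023  0.019]]
turn deg 0.08397054704426758 sgn -1
world d [-1.2  0.2  0. ] tool d xy at same z [-0.  -0.9 -0.8] in disp [np.float64(-46.59806272065314), np.float64(26.704034667117572)]
```

View pics/side3.png

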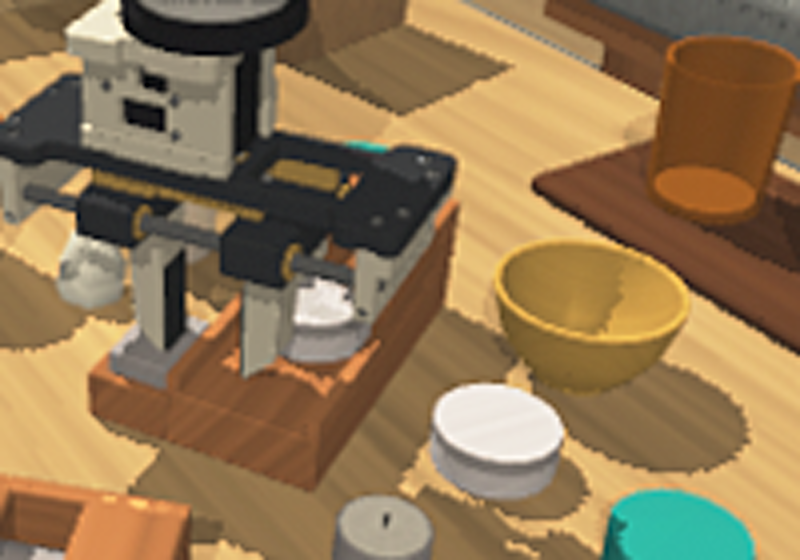

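Call:
{"fn": "send_rows", "kwargs": {
  "commands": [
    [[0, 0, 0, 0, 0.036]]
  ]
}}

```text
time: 4.35
tool_pos: [516.8, -12.9, 39.0]
tcp_rot: [0.88, 1.541, -0.139]
contact_force: [-1.6, -0.3, 4.0]
grip_width: 35.7
```

```bash
python3 -c "
from g import *
st()"
```

```text
t 4.35 tcp [516.8 -12.9  39. ] F [-1.65 -0.31  3.98] w 35.7 q [-0.17  0.55  1.8   0.    0.77  0.84]
R
 [[ 0.03   0.851  0.524]
 [-0.004  0.524 -0.852]
 [-1.     0.023  0.019]]
turn deg 0.1015806751670372 sgn -1
world d [-0.9  0.2  0. ] tool d xy at same z [-0.  -0.7 -0.7] in disp [np.float64(-46.8465574801832), np.float64(26.806740869709994)]
```

Call:
{"fn": "send_rows", "kwargs": {
  "commands": [
    [[0.0008, 0, 0, 0, 0.036], [0.0005, 0, 0, 0, 0.036], [0.0005, 0, 0, 0, 0.036], [0.0005, 0, 0, 0, 0.036]]
  ]
}}

```text
time: 4.68
tool_pos: [516.8, -12.9, 38.5]
tcp_rot: [0.885, 1.54, -0.135]
contact_force: [-3.1, 0.5, 10.6]
grip_width: 36.2
```

Run:
```python
from g import *
import cv2
from plant import optics
st()
for i in range(4):
  optics.capture("top");o=monitor.get_obs();print(o["time"],o["tool_pos"].round(1),o["contact_force"].round(1))
c=optics.capture("side")["color"];cv2.imwrite("pics/side4f.png",c);c=c[130:270,310:510]
cv2.imwrite("pics/side4.png",cv2.resize(c,None,fx=4,fy=4,interpolation=cv2.INTER_CUBIC))
```

```text
t 4.6833 tcp [516.8 -12.9  38.5] F [-3.14  0.49 10.65] w 36.2 q [-0.17  0.55  1.8   0.    0.76  0.84]
R
 [[ 0.031  0.852  0.523]
 [-0.004  0.523 -0.852]
 [-1.     0.024  0.02 ]]
turn deg 0.05997487604857571 sgn -1
world d [-0.9  0.3  0. ] tool d xy at same z [-0.  -0.6 -0.7] in disp [np.float64(-46.87508602147656), np.float64(26.803014533037533)]
4.7333 [516.8 -12.9  38.5] [-3.3 -0.4 11.2]
4.7833 [516.8 -12.9  38.5] [-2.7  0.1 10.5]
4.8333 [516.8 -12.9  38.5] [-4.5  0.4 11. ]
4.8833 [516.8 -12.9  38.5] [-3.3  0.3 10.3]
```

View pics/side4.png

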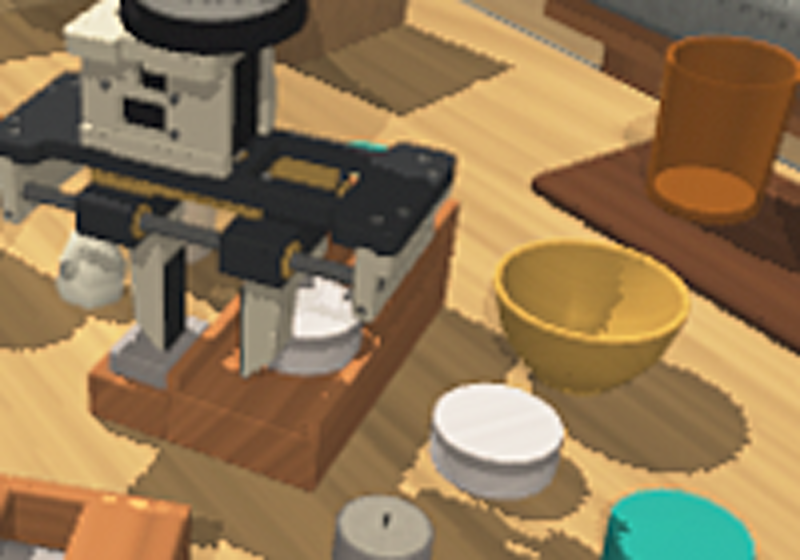

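Run:
```python
from g import *
from h import *
a=np.linspace(0,2*np.pi,72)
for x in(10,0,-5,-9.4,-14):
  P=np.array([(proj("side",O+u*(x+28*np.cos(t))+v*28*np.sin(t)+[0,0,30])-[310,130])*4 for t in a])
  print(x,"right",P[P[:,0].argmax()].round(),"low",P[P[:,1].argmax()].round())
im=cv2.imread("pics/side4f.png");hsv=cv2.cvtColor(im,cv2.COLOR_BGR2HSV)
m=((hsv[...,1]<45)&(hsv[...,2]>110)).astype('uint8');m[:195]=0;m[226:]=0;m[:,:376]=0;m[:,402:]=0
ys,xs=np.nonzero(m);print("tin px right",(xs.max()+.5-310)*4,"low",(ys.max()+.5-130)*4, "at",[(x-310)*4 for x in xs[ys==ys.max()]])
c=im[185:240,360:415];cv2.imwrite("pics/side4z.png",cv2.resize(c,None,fx=10,fy=10,interpolation=cv2.INTER_CUBIC))
```

```text
10 right [370. 325.] low [316. 352.]
0 right [362. 332.] low [307. 363.]
-5 right [358. 337.] low [303. 369.]
-9.4 right [354. 342.] low [299. 374.]
-14 right [351. 347.] low [295. 379.]
tin px right 366.0 low 370.0 at [np.int64(280), np.int64(284), np.int64(288), np.int64(292), np.int64(296), np.int64(300), np.int64(304), np.int64(308), np.int64(312), np.int64(316), np.int64(320), np.int64(324), np.int64(328)]
```

View pics/side4z.png

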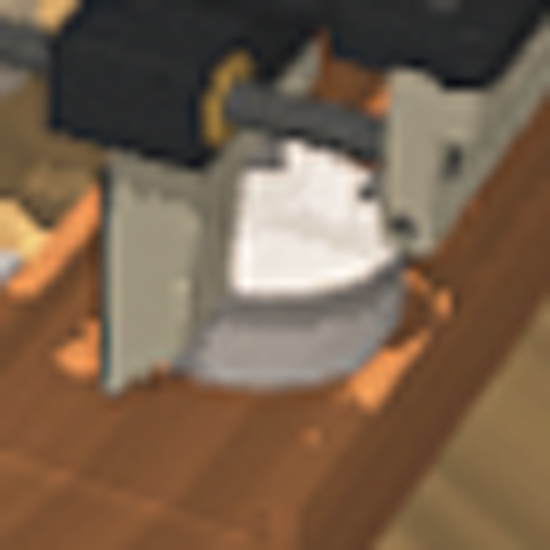

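Run:
```python
from g import *
import cv2
from plant import optics
a=cv2.imread("pics/side4f.png")
for i in range(5):
  c=optics.capture("side")["color"];o=monitor.get_obs();F=o["contact_force"]
  print(o["time"],o["tool_pos"].round(2),F.round(1),(F@u).round(1),o["moment"].round(2),"maxdiff",cv2.absdiff(a,c)[195:240,340:410].max(),cv2.absdiff(a,c).max())
cv2.imwrite("pics/side5.png",c);t=optics.capture("top")["color"];cv2.imwrite("pics/top5.png",t)
```

```text
5.0833 [516.79 -12.93  38.51] [-2.8  0.2  9.8] -2.3 [ 0.14  0.62 -0.03] maxdiff 5 17
5.1333 [516.8  -12.91  38.51] [-2.9 -0.8 10. ] -2.9 [ 0.19  0.61 -0.1 ] maxdiff 4 16
5.1833 [516.82 -12.92  38.49] [-3.   0.4  9.5] -2.3 [ 0.15  0.6  -0.07] maxdiff 4 26
5.2333 [516.78 -12.9   38.5 ] [-2.8 -0.5 10.1] -2.7 [ 0.17  0.7  -0.08] maxdiff 5 16
5.2833 [516.78 -12.9   38.48] [-4.   0.  10.2] -3.4 [ 0.14  0.68 -0.03] maxdiff 4 17
```

View pics/side5.png

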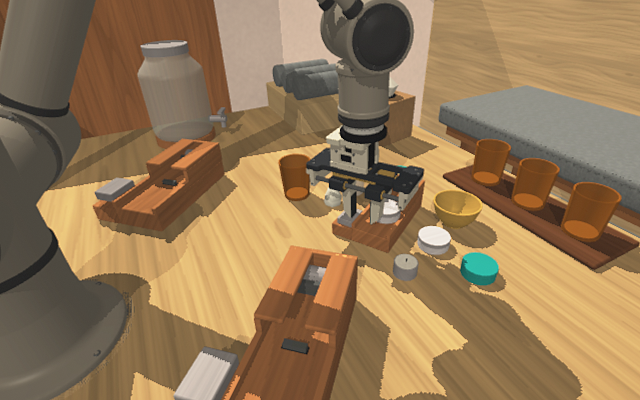

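View pics/top5.png

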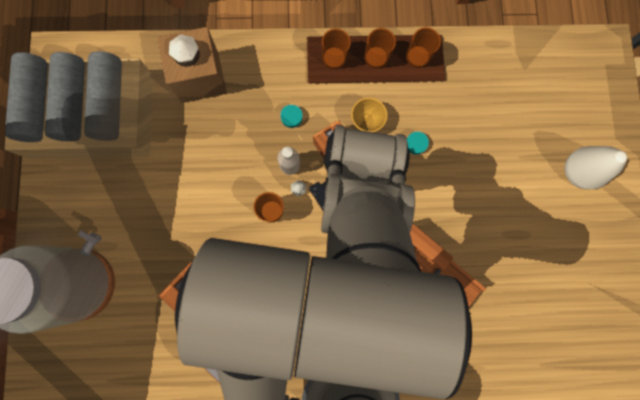

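The tin is flat, at rest and out of the housing against the lane finger. The press is steady at about 10 N and nothing else has moved, so I'm handing in.

```bash
python3 -c "
from plant import close_job
print(close_job())"
```

```text
the job is handed in; nothing more can be done
None
```

I pressed the key of the small dispenser and held it down with one finger. The other finger stood in the lane and stopped the tin. The job is handed in at about 5.3 s of the 29 s, and no verdict was reported.

- **Key:** the TCP was steady at z = 38.5 mm, which is about 9 to 10 mm of key travel. The upward force on the tool was about 10 N.
- **Tin:** the pictures show it flat, out of the housing and against the lane finger. The picture did not change over 0.4 s, so it is at rest. The force along the lane was about 2.3 to 3.4 N towards the open end. That fits the pusher pressing the tin on the finger, although rubbing at the key may be part of it.
- **Other things:** those visible in the last side and top pictures had not visibly moved. The spare tin, candle and sanitizer were each hidden in one of the two views.

Some checks disagreed or went over:
- **Force peak:** the wrist force reached about 44 N (42 N of it upward) for a moment when the key bottomed, with the finger pressing. I eased it off in the next row. This is above the 40 N limit for the arm or gripper body, but I took that limit not to cover the fingers.
- **Tin position:** the side-view estimate puts the tin's centre at x of about 0 to -5 mm. The finger's position implies about -9 mm. The gap is within the calibration error, and both values are well inside the allowed range.
- **Tool tilt:** the tool ended about 1.7 degrees off vertical.

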